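# Pull the middle bin from a sloped stack for count-weighing

## Task

We need the yellow middle bin count-weighed: lift the blue bin off the stack and set it down upright on the empty black mat, leaving the yellow one in the stack, then take the yellow bin over to the scale and set it down gently, centred on the pan and lengthways along the pan's long side. Then put the blue bin back on the grey bin in the sloped rack, fully seated in its rim and facing along it, and leave the grey bin and everything else where they are.

Things in the scene. Friction and masses are not known exactly. Their poses are not given: they have to be found in the camera images.
- bin_top: Blue open bin, 164 mm long (x), 62 mm wide (y), 56 mm high (z), about 0.3 kg with its parts, on top of the stack of three. Origin: centre of its underside; x along its length, z up out of its mouth. All bins are alike: 4 mm walls, outer sides plain and upright from 7 mm above the underside up to the rim at 56 mm, to be gripped across the 62 mm width (fingers closing along y).
- bin_middle: Yellow bin, same form and axes, middle of the stack. The lowest 7 mm of each bin are a foot, 152 by 50 mm (tapering to 146 by 44 mm in its last 3 mm), that drops into the 156 by 54 mm mouth of the bin below with 2 mm of play each way; a seated bin's origin is 49 mm above the lower bin's along the lower bin's z, their outer sides flush. So do not grip lower than 7 mm above the underside.
- bin_bottom: Grey bin, same form and axes, loose, bottom of the stack on the rack's sloped deck, its lower end resting against the rack's front stop. Stays where it is. Its x axis points up the slope, its z axis is square to the deck and leans 30 degrees toward the rack's low side.
- rack: Fixed rack, grey steel frame, chipboard deck 330 mm wide (y), 200 mm along the slope of 30 degrees: low edge at -x (toward the robot), with an 18 mm stop. Two bays, centres 80 mm either side of the middle, 10 mm divider; the stack may be in either. Origin: centre of its footprint on the bench, z up; the deck is 95 mm above it. Nothing stands above the bins.
- scale: Fixed grey counting scale, 240 mm deep (x), 210 mm wide (y), front panel with display at -x; flat stainless pan on top. Origin: centre of its footprint on the bench. Stands left or right of the rack, turned a little.
- pan (a point): Centre of the top surface of the scale's pan, 66 mm above the bench. The pan is flat, without rim, 160 mm in the scale's x and 210 mm in the scale's y (its long side). Same axes as the scale.
- mat: Fixed thin black silicone bench mat, 230 mm (x) by 200 mm (y), 3 mm thick, empty. Origin: centre of its underside on the bench. Stands on the other side of the rack from the scale.
- other_lower: Green bin, same form as the others, in the other bay of the rack. Leave alone.
- other_upper: White bin, same form, seated on the green bin. Leave alone.
- scraper: Scraper with red handle lying on the bench near the robot, 200 mm long, along its x. Leave alone.
- driver: Screwdriver with yellow handle lying on the bench near the robot, 170 mm long, along its x. Leave alone.
- glue_stick: Upright glue stick, 30 mm diameter, 95 mm high, in front of the rack, origin centre of its underside. Leave alone.
- bearing_block: Orange printed bearing block, 90 by 50 by 42 mm, to the right of the rack, origin centre of its underside. Leave alone.

How it is judged:
On the way, in this order (a step that is already met when the one before it is completed fails the run):
1. the blue bin stands released and upright on the mat while the yellow bin is still seated on the grey one (x of bin_top in the frame of mat between -0.1 and 0.1 m and y of bin_top in the frame of mat between -0.09 and 0.09 m and z of bin_top in the frame of mat between -0.002 and 0.008 m and angle between bin_top's own z axis and vertical below 0.06 rad and x of bin_middle in the frame of bin_bottom between -0.005 and 0.005 m and y of bin_middle in the frame of bin_bottom between -0.005 and 0.005 m and z of bin_middle in the frame of bin_bottom between 0.046 and 0.0515 m and angle between the z axis of bin_middle and the z axis of bin_bottom, either way round below 0.05 rad and angle between the x axis of bin_middle and the x axis of bin_bottom, either way round below 0.1 rad and linear speed of bin_top below 0.02 m/s and contact force between the fingers and bin_top below 0.2 N), for 0.2 s.
2. the yellow bin stands released on the scale's pan, centred and lengthways, the blue bin still on the mat (x of bin_middle in the frame of pan between -0.025 and 0.025 m and y of bin_middle in the frame of pan between -0.025 and 0.025 m and z of bin_middle in the frame of pan between -0.003 and 0.005 m and angle between bin_middle's own z axis and vertical below 0.05 rad and angle between the x axis of bin_middle and the y axis of scale, either way round below 0.26 rad and x of bin_top in the frame of mat between -0.1 and 0.1 m and y of bin_top in the frame of mat between -0.09 and 0.09 m and z of bin_top in the frame of mat between -0.002 and 0.008 m and angle between bin_top's own z axis and vertical below 0.06 rad and linear speed of bin_middle below 0.02 m/s and contact force between the fingers and bin_middle below 0.2 N), for 0.2 s.
At the end, for the whole second after the job is handed in: Blue bin seated on grey (within 5 mm each way, 46 to 51.5 mm up, parallel within 3 degrees); yellow bin flat on the pan, within 25 mm of its centre along each side and 15 degrees of its long side; grey bin within 12 mm of its start; all at rest, released (x of bin_top in the frame of bin_bottom between -0.005 and 0.005 m and y of bin_top in the frame of bin_bottom between -0.005 and 0.005 m and z of bin_top in the frame of bin_bottom between 0.046 and 0.0515 m and angle between the z axis of bin_top and the z axis of bin_bottom, either way round below 0.05 rad and angle between the x axis of bin_top and the x axis of bin_bottom, either way round below 0.1 rad and x of bin_middle in the frame of pan between -0.025 and 0.025 m and y of bin_middle in the frame of pan between -0.025 and 0.025 m and z of bin_middle in the frame of pan between -0.003 and 0.005 m and angle between bin_middle's own z axis and vertical below 0.05 rad and angle between the x axis of bin_middle and the y axis of scale, either way round below 0.26 rad and distance of bin_bottom from where it was at the start of the episode below 0.012 m and linear speed of each of bin_top, bin_middle, bin_bottom below 0.02 m/s); the robot touches nothing.
It fails at once if the yellow bin dropped onto the scale (faster than 0.5 m/s within 20 mm of the pan) (z of bin_middle in the frame of pan below 0.02 m and horizontal distance between bin_middle and pan below 0.1 m and linear speed of bin_middle above 0.5 m/s).
It fails at once if the yellow bin pushed hard onto the scale (over 60 N) (contact force between bin_middle and scale above 60 N).
It fails at once if a bin of the neighbouring stack moved by more than 20 mm (distance of any of other_lower, other_upper from where it was at the start of the episode above 0.02 m).
It fails at once if the scraper, screwdriver, glue stick or bearing block moved by more than 30 mm (distance of any of scraper, driver, glue_stick, bearing_block from where it was at the start of the episode above 0.03 m).
It also fails if it takes over 72 s, if anything falls off the work surface, if the arm or the gripper's body presses on something with over 40 N, if the wrist force passes 120 N, or if a joint passes its speed limit or range.

## Robot

A 7-joint arm with a two-finger parallel gripper is mounted at the origin on the work surface. World frame = base frame: x ahead of the robot, y to its left, z up, the work surface at z = 0. Lengths are in m, angles in rad, forces in N, time in s.
With the tool pointing down it reaches from about 0.4 to 0.85 m from the base axis. Payload 10.4 kg.
Tool frame: the origin (TCP) lies midway between the tips of the shut fingers; the grasp point (between the pads) lies 19 mm behind it (r.grasp_offset is the distance from the TCP to the grasp point, in m); x points along the fingers, y is the direction in which the jaws open and shut, and the axes are right-handed (so a half turn about x gives the same grasp; the last joint's range is limited). The gripper opens to 87 mm and grips with 3 to 60 N. Pads are 19 mm wide; open, the fingers measure 117 mm over their backs; the gripper's body (75 mm by 190 mm) begins 51 mm behind the grasp point.
Start: joints at [-1.267, 0.332, -0.065, 1.46, 0.022, 1.35, -0.088], TCP at [0.201, 0.592, 0.223] pointing down, gripper open.
Joint ranges: [-2.6, 2.6], [-0.5, 2.12], [-1.47, 1.34], [0.16, 2.42], [-1.27, 4.41], [0.06, 2.06], [-2.6, 2.6]. Speed limits (rad/s): [2.22, 2.22, 2.79, 2.79, 3.14, 3.14, 3.14].

## Interface

Orientations are given as a unit quaternion [x, y, z, w].
In Python, from bench import r, vision, close_job gives the robot as it stands. The module is installed in compiled form; this text tells all that it offers.
- The arm moves only by the shell command python3 -m pendant 'ROWS' [OPENING] [FORCE]. ROWS is text: rows parted by semicolons, each of 6 numbers parted by spaces: the shift along the tool's x, y, z in units of 0.25 m (1.0 is 0.25 m), then the turn, a rotation vector about the tool's x, y, z in units of 1.5 rad (1.0 is 1.5 rad). A call has 1 to 8 rows; each row is the pose to reach, as a shift and turn from the pose commanded when the call began, along the tool's axes at that moment; what a row does not reach only later rows make up. A row lasts 1/10 s, in which the tool goes at most 50 mm and 8.59 degrees, less where a joint would pass 70% of its speed; a pose out of reach is approached as far as the arm can. A call with a number of a shift or a turn outside -1 to 1 is refused whole. A call with a gripper value outside its range is refused whole. OPENING is the gripper command: -1 is shut, 1 is fully open, values between are in proportion, set as the call begins (- or left out, the last holds). The fingers move at their own pace and stop on an object; FORCE is the grip in N (left out, the last holds). Time passes only in rows, so rows that repeat a pose let the fingers close. It gives the time, the measured TCP pose, the force and the opening at its end, in the units of the state.
- r.read_state(): the state, without advancing time (a new reading comes with each control period).
- vision.camera(name): name is "scene" or "top" or "wrist"; returns (picture, depth): 480x640x3 uint8, blue, green, red; 480x640 float32, m along the optical axis (not along the pixel's ray), 0 where there is no reading.
- vision.get_calibration(name): a dict with "camera_matrix" (3x3 intrinsics, pixels), "k1" (the pictures are not rectified: a ray, as slopes to the right and down, at radius r is drawn at 1 + k1 r^2 times it, then the intrinsics apply), "rvec" (rotation vector, rad) and "tvec" (3), from world to camera coordinates, as OpenCV has them. Camera axes: x right, y down, z forward; pixel columns grow to the right and rows downward; lengths in m; the calibration is good to about 2 mm. A picture is of the moment at which its call begins: read the wrist's pose just before it. get_calibration takes no time and is no camera call; for the wrist camera it gives the pose at the moment of the call.
- close_job(): hands the job in, once; it reports no verdict.
The state is a dict: "time": time; "joint_positions": joint angles; "joint_vel": joint speeds; "joint_torque": joint torques, N m; "ee_pos": TCP position; "eef_rot": TCP orientation; "ft_force": force on the tool from outside, world axes, zero at the start; "torque": the same for the moment, N m; "width": finger opening in m.
Only numpy, scipy, OpenCV 4.12 (cv2) and the standard library are available. Lean on these libraries where they do the work, as an engineer would, in place of code of your own. Each camera call takes 0.05 s, during which the arm holds its last target. There are 200 camera calls.

## Working session

There is one attempt and no reset: what is moved stays moved. The work goes in short steps, Python scripts to look and compute and a shell command to move; the robot and the scene stay as the last step left them, time stands still between calls to the robot, and variables do not carry over. Pictures are saved under pics/ and viewed, about 8 in all and at most 12, crops included, and the job is handed in when it is done.

```bash
mkdir -p pics; cat > h.py <<'E'
import numpy as np, cv2
from bench import r, vision
from scipy.spatial.transform import Rotation as R
def snap(name, save=None):
    c=vision.get_calibration(name); im,d=vision.camera(name)
    if save: cv2.imwrite('pics/'+save,im)
    return im,d,c
def cloud(d,c):
    K=np.array(c['camera_matrix'],float);v,u=np.mgrid[0:480,0:640]
    x=(u-K[0,2])/K[0,0];y=(v-K[1,2])/K[1,1]
    xd,yd=x.copy(),y.copy()
    for _ in range(8):
        s=1+c['k1']*(x*x+y*y);x=xd/s;y=yd/s
    P=np.stack([x*d,y*d,d],-1)
    M=cv2.Rodrigues(np.array(c['rvec'],float))[0]
    W=(P-np.array(c['tvec'],float).reshape(3))@M
    W[d<=0]=np.nan
    return W
E
python3 - <<'E'
from h import *
s=r.read_state();print({k:np.round(v,3).tolist() for k,v in s.items()}, r.grasp_offset)
a=snap('scene');b=snap('top')
np.savez('s0.npz',ia=a[0],da=a[1],ib=b[0],db=b[1])
cv2.imwrite('pics/p1.png',cv2.resize(np.hstack([a[0],b[0]]),(800,300)))
cv2.imwrite('pics/p2.png',b[0])
print(a[2],b[2])
E
```

```text
{'time': 0.0, 'joint_positions': [-1.267, 0.333, -0.065, 1.461, 0.022, 1.35, -0.088], 'joint_vel': [0.001, 0.001, -0.001, 0.0, -0.001, -0.0, 0.0], 'joint_torque': [-0.001, -62.323, 0.024, -38.992, -0.061, 0.039, 0.0], 'ee_pos': [0.201, 0.592, 0.222], 'eef_rot': [0.115, 0.698, -0.116, 0.698], 'ft_force': [0.04, 0.43, 0.888], 'torque': [0.016, 0.032, -0.004], 'width': 0.087} 0.0187
{'camera_matrix': array([[539.74184757,   0.        , 316.85091467],
       [  0.        , 539.74184757, 241.92793856],
       [  0.        ,   0.        ,   1.        ]]), 'k1': -0.07408286268146462, 'rvec': array([ 1.6587145 ,  1.89864053, -0.79586937]), 'tvec': array([ 0.08338241, -0.30824981,  1.52280582])} {'camera_matrix': array([[433.52028997,   0.        , 321.28697992],
       [  0.        , 433.52028997, 241.1548464 ],
       [  0.        ,   0.        ,   1.        ]]), 'k1': -0.08740265674704974, 'rvec': array([ 2.16011436, -2.19418568,  0.11081294]), 'tvec': array([-0.00328235,  0.55805629,  1.08659181])}
```

View pics/p1.png

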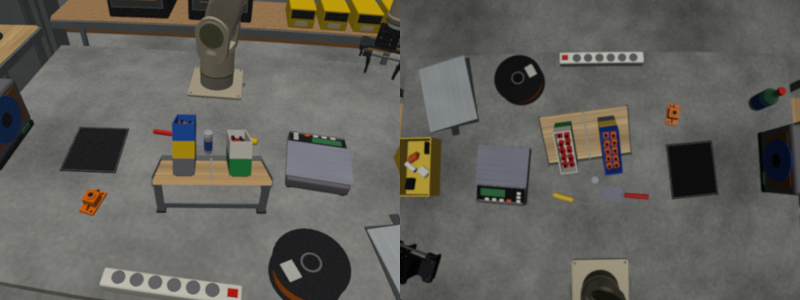

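View pics/p2.png

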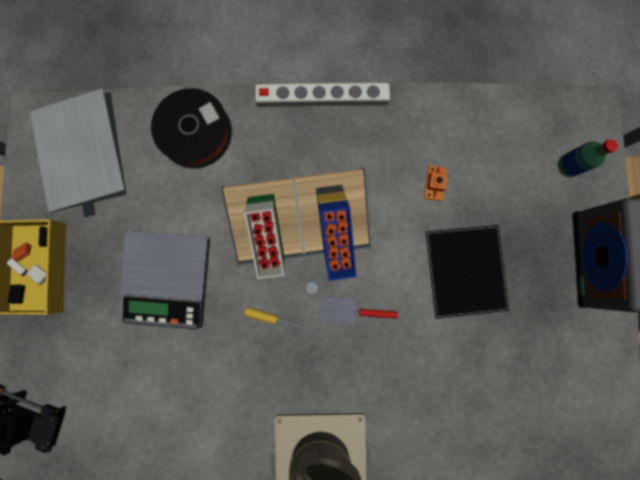

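The pictures show the blue/yellow/grey stack in the right bay (top view around 337,232). White/green is in the left bay (265,237), the scale is on the left (165,278) and the mat on the right (468,272). The bearing block is at (436,182), the glue stick at (312,288) and the tools at rows 310–320. The gripper is at lower left.

```bash
cat > m1.py <<'E'
from h import *
z=np.load('s0.npz');W=cloud(z['db'],vision.get_calibration('top'));im=z['ib'];hsv=cv2.cvtColor(im,cv2.COLOR_BGR2HSV)
print('bench z',np.nanmedian(W[340:400,100:260,2]))
def roi(m,x0,x1,y0,y1):
    k=np.zeros(m.shape,bool);k[y0:y1,x0:x1]=1;return m&k
def rect(P,n):
    q=cv2.minAreaRect(P[:,:2].astype(np.float32)*1000);print(n,np.round(q[0],1),np.round(q[1],1),round(q[2],1),'z',np.round(np.percentile(P[:,2],[5,50,95]),4),len(P))
H=W[...,2]
# mat
m=roi((im.max(-1)<45)&(H<0.02),415,520,215,330);rect(W[m],'mat')
# scale pan
m=roi((abs(H-0.066)<0.012),110,220,220,340);rect(W[m],'pan/scale')
m2=roi(abs(H-0.066)<0.012,110,220,220,296);rect(W[m2],'pan only')
# deck: wood
m=roi((hsv[...,0]>8)&(hsv[...,0]<25)&(hsv[...,1]>60)&(H>0.03)&(H<0.17),215,375,160,270)
P=W[m];c=P.mean(0);n=np.linalg.svd(P-c,full_matrices=False)[2][2];n*=np.sign(n[2]);print('deck n',n.round(4),'tilt',np.degrees(np.arccos(n[2])),'dirdeg',np.degrees(np.arctan2(-n[1],-n[0])),c.round(3));
# blue bin
m=roi((hsv[...,0]>100)&(hsv[...,0]<130)&(hsv[...,1]>100),300,365,170,290)
P=W[m];P=P[~np.isnan(P[:,0])];print('blue',len(P),np.percentile(P,[2,50,98],axis=0).round(3))
np.save('blue.npy',P)
for n,(x0,x1,y0,y1) in {'glue':(304,320,280,296),'block':(422,450,162,204)}.items():
    Q=W[y0:y1,x0:x1].reshape(-1,3);Q=Q[Q[:,2]>0.015];print(n,np.percentile(Q,[5,50,95],axis=0).round(3).tolist())
E
python3 m1.py
```

```text
bench z -0.0003659962372015464
mat [ 475.3 -395.8] [225.1 195.3] 4.3 z [-0.0003  0.0031  0.0067] 5919
pan/scale [468.8 385.9] [212.3 225.2] 85.4 z [0.056  0.0654 0.069 ] 6379
pan only [501.1 383.3] [212.3 160.5] 85.4 z [0.0626 0.0659 0.0692] 5132
deck n [-0.4926 -0.0578  0.8683] tilt 29.737875213733346 dirdeg 6.695835810460332 [0.626 0.044 0.106]
blue 1000 [[ 0.462 -0.081  0.151]
 [ 0.543 -0.045  0.204]
 [ 0.62  -0.01   0.264]]
glue [[0.428, 0.001, 0.064], [0.44, 0.013, 0.094], [0.452, 0.025, 0.098]]
block [[0.686, -0.339, 0.02], [0.709, -0.316, 0.038], [0.735, -0.296, 0.044]]
```

```bash
cat >> h.py <<'E'
def rackR(psi,tilt=np.radians(30)):
    return R.from_euler('ZY',[psi,-tilt]).as_matrix()  # cols x,y,z of bin
def binfit(P,psi0,tilt=np.radians(30)):
    """fit rim of bin from coloured points; returns origin, yaw"""
    M=rackR(psi0,tilt);Q=P@M;h=np.percentile(Q[:,2],97)
    # rim height: median of top layer
    top=Q[Q[:,2]>h-0.012];zt=np.median(top[:,2]);top=top[abs(top[:,2]-zt)<0.008]
    q=cv2.minAreaRect(top[:,:2].astype(np.float32)*1000);a=q[2];s=q[1]
    if s[0]<s[1]: a-=90; s=s[::-1]
    a=(a+90)%180-90
    c=np.array([q[0][0]/1000,q[0][1]/1000,zt])
    print('rim',len(top),'size',np.round(s,1),'inplane ang',round(a,2),'centre',(M@c).round(4),'origin',(M@(c-[0,0,.056])).round(4))
    return M@c
E
python3 - <<'E'
from h import *
P=np.load('blue.npy');binfit(P,np.radians(6.7))
s=r.read_state();print(R.from_quat(s['eef_rot']).as_matrix().round(3))
c=vision.get_calibration('wrist');M=cv2.Rodrigues(c['rvec'])[0];print('cam pos',(-M.T@c['tvec']).round(3),'fwd',M[2].round(3),c['camera_matrix'][0,0])
# camera in tool frame
T=R.from_quat(s['eef_rot']).as_matrix();print((T.T@(-M.T@c['tvec']-s['ee_pos'])).round(3),(T.T@M.T).round(3))
E
```

```text
rim 407 size [165.   61.3] inplane ang 0.12 centre [ 0.5311 -0.0467  0.2221] origin [ 0.5589 -0.0435  0.1736]
[[-0.     0.321  0.947]
 [-0.001  0.947 -0.321]
 [-1.    -0.001  0.   ]]
cam pos [0.128 0.616 0.383] fwd [ 0.262 -0.089 -0.961] 373.2112834945501
[-0.161 -0.    -0.076] [[-0.001 -0.277  0.961]
 [ 1.    -0.     0.001]
 [-0.     0.961  0.277]]
```

```bash
cat >> h.py <<'E'
def toolR(M): return np.column_stack([-M[:,2],M[:,1],M[:,0]])
def row(tcp,T,frm=None,flip=False):
    """row from pose frm (default: measured) to TCP position tcp with tool rotation T; returns target"""
    if flip: T=T@np.diag([1,-1,-1])
    s=r.read_state();p0,T0=(np.array(s['ee_pos']),R.from_quat(s['eef_rot']).as_matrix()) if frm is None else frm
    d=T0.T@(np.array(tcp)-p0);rv=R.from_matrix(T0.T@T).as_rotvec()
    print('row',np.round(d/.25,3),np.round(rv/1.5,3),'| mm',round(1000*np.linalg.norm(d)),'deg',round(np.degrees(np.linalg.norm(rv)),1))
    return np.array(tcp),T
E
python3 - <<'E'
from h import *
M=rackR(np.radians(6.8));T=toolR(M);o=np.array([.559,-.0435,.1736])
s=r.read_state();p0=np.array(s['ee_pos']);T0=R.from_quat(s['eef_rot']).as_matrix()
a=row([.25,.50,.42],T0)
b=row([.42,.2,.42],T,frm=a)
c=row(o+M[:,2]*.2,T,frm=b)
E
```

```text
row [-0.792 -0.284  0.305] [0. 0. 0.] | mm 224 deg 0.0
row [ 1.000e-03 -9.180e-01  1.029e+00] [-0.29  -0.343  0.079] | mm 345 deg 39.2
row [ 0.272 -1.033 -0.115] [0. 0. 0.] | mm 269 deg 0.0
```

```bash
t='x'; python3 -m pendant '-0.792 -0.284 0.305 0 0 0;-0.792 -0.284 0.305 0 0 0;-0.792 -0.284 0.305 0 0 0;-0.792 -0.284 0.305 0 0 0;-0.792 -0.284 0.305 0 0 0;-0.792 -0.284 0.305 0 0 0' 1 30
python3 -m pendant '0 -0.92 1.0 -0.29 -0.343 0.079;0 -0.92 1.0 -0.29 -0.343 0.079;0 -0.92 1.0 -0.29 -0.343 0.079;0 -0.92 1.0 -0.29 -0.343 0.079;0 -0.92 1.0 -0.29 -0.343 0.079;0 -0.92 1.0 -0.29 -0.343 0.079;0 -0.92 1.0 -0.29 -0.343 0.079;0 -0.92 1.0 -0.29 -0.343 0.079'
python3 - <<'E'
from h import *
M=rackR(np.radians(6.8));T=toolR(M);o=np.array([.559,-.0435,.1736]);row(o+M[:,2]*.2,T)
E
```

```text
time: 0.7
ee_pos: [0.2517, 0.4996, 0.4245]
eef_rot: [0.118, 0.697, -0.114, 0.698]
ft_force: [-0.1, -0.1, -0.5]
width: 0.0873
time: 1.5
ee_pos: [0.4148, 0.1976, 0.4199]
eef_rot: [-0.027, 0.5, 0.05, 0.864]
ft_force: [-0.3, 0.6, -0.1]
width: 0.0869
row [ 0.283 -1.026 -0.088] [-0.004 -0.     0.   ] | mm 267 deg 0.4
```

```bash
python3 -m pendant '0.28 -1.0 -0.09 0 0 0;0.28 -1.0 -0.09 0 0 0;0.28 -1.0 -0.09 0 0 0;0.28 -1.0 -0.09 0 0 0;0.28 -1.0 -0.09 0 0 0;0.28 -1.0 -0.09 0 0 0;0.28 -1.0 -0.09 0 0 0'
cat > wb.py <<'E'
import sys
from h import *
col,psi,tag=sys.argv[1],float(sys.argv[2]),sys.argv[3];tilt=float(sys.argv[4]) if len(sys.argv)>4 else 30.
im,d,c=snap('wrist');W=cloud(d,c);hsv=cv2.cvtColor(im,cv2.COLOR_BGR2HSV)
lo,hi={'blue':(100,130),'yellow':(20,35)}.get(col,(0,180))
m=(hsv[...,0]>=lo)&(hsv[...,0]<=hi)&(hsv[...,1]>90)&(hsv[...,2]>40)&~np.isnan(W[...,0])
if col=='grey': m=(hsv[...,1]<60)&~np.isnan(W[...,0])
m=cv2.morphologyEx(m.astype(np.uint8),cv2.MORPH_OPEN,np.ones((3,3)))
k,l,st,_=cv2.connectedComponentsWithStats(m);
if col!='grey': m=l==1+np.argmax(st[1:,4])
np.savez('w_%s.npz'%tag,im=im,W=W,m=m);cv2.imwrite('pics/w_%s.png'%tag,im)
print(m.sum(),np.round(st[1:][np.argsort(-st[1:,4])[:4]],0).tolist())
if col!='grey': binfit(W[m.astype(bool)],np.radians(psi),np.radians(tilt))
E
python3 wb.py blue 6.8 b1
```

```text
time: 2.2
ee_pos: [0.4474, 0.0393, 0.3707]
eef_rot: [-0.03, 0.501, 0.054, 0.863]
ft_force: [0.5, -0.3, -0.9]
width: 0.0868
7801 [[170, 115, 89, 181, 7801], [284, 25, 27, 18, 310], [308, 44, 3, 3, 9]]
rim 3002 size [164.4  63.3] inplane ang -0.14 centre [ 0.5297 -0.0469  0.2206] origin [ 0.5575 -0.0435  0.1721]
```

View pics/w_b1.png

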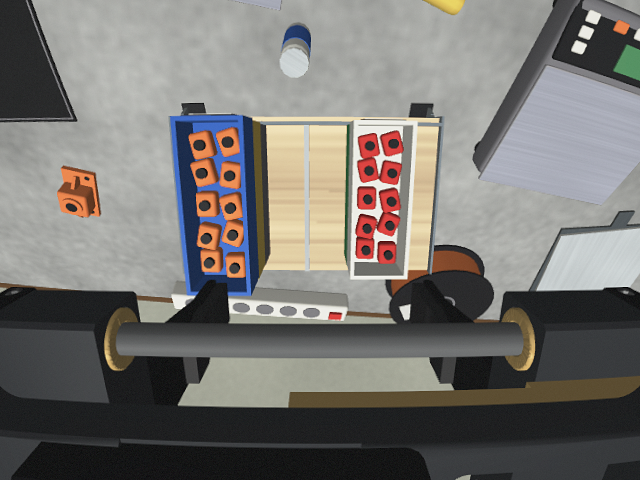

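The wrist view shows the blue bin whole, with its rim from (170,115) to (258,296). Its fit agrees with the top view to 2 mm and 0.3°.

```bash
python3 - <<'E'
from h import *
M=rackR(np.radians(6.7));T=toolR(M);o=np.array([.558,-.0435,.173]);a=row(o+M[:,2]*.13,T);row(o+M[:,2]*.012,T,frm=a)
E
```

```text
row [ 0.359 -0.339 -0.035] [-0.004 -0.005  0.001] | mm 124 deg 0.6
row [0.472 0.    0.   ] [0. 0. 0.] | mm 118 deg 0.0
```

```bash
python3 -m pendant '0 -0.339 -0.035 -0.004 -0.005 0;0 -0.339 -0.035 -0.004 -0.005 0;0 -0.339 -0.035 -0.004 -0.005 0;0.36 -0.339 -0.035 -0.004 -0.005 0;0.36 -0.339 -0.035 -0.004 -0.005 0;0.36 -0.339 -0.035 -0.004 -0.005 0;0.36 -0.339 -0.035 -0.004 -0.005 0;0.36 -0.339 -0.035 -0.004 -0.005 0' 1 30
python3 - <<'E'
from h import *
M=rackR(np.radians(6.7));T=toolR(M);o=np.array([.558,-.0435,.173]);a=row(o+M[:,2]*.012,T)
E
```

```text
time: 3.05
ee_pos: [0.4945, -0.0402, 0.2907]
eef_rot: [-0.032, 0.497, 0.055, 0.866]
ft_force: [0.3, -0.4, 0.0]
width: 0.0871
row [ 0.485 -0.044 -0.021] [ 0.006  0.003 -0.003] | mm 122 deg 0.6
```

```bash
python3 -m pendant '0 -0.044 -0.021 0.006 0.003 -0.003;0 -0.044 -0.021 0.006 0.003 -0.003;0.1 -0.044 -0.021 0.006 0.003 -0.003;0.2 -0.044 -0.021 0.006 0.003 -0.003;0.3 -0.044 -0.021 0.006 0.003 -0.003;0.4 -0.044 -0.021 0.006 0.003 -0.003;0.485 -0.044 -0.021 0.006 0.003 -0.003;0.485 -0.044 -0.021 0.006 0.003 -0.003' 1 30
python3 - <<'E'
from h import *
M=rackR(np.radians(6.7));T=toolR(M);o=np.array([.558,-.0435,.173]);a=row(o+M[:,2]*.012,T);print(r.read_state()['ft_force'])
E
```

```text
time: 3.85
ee_pos: [0.551, -0.0448, 0.1797]
eef_rot: [-0.029, 0.501, 0.05, 0.864]
ft_force: [0.4, -0.0, -1.4]
width: 0.0871
row [-0.011  0.002  0.011] [-0.001 -0.003  0.   ] | mm 4 deg 0.3
[ 0.36139404 -0.03535208 -1.37906268]
```

```bash
python3 -m pendant '-0.012 0 0.011 0 0 0;-0.012 0 0.011 0 0 0;-0.012 0 0.011 0 0 0;-0.012 0 0.011 0 0 0;-0.012 0 0.011 0 0 0;-0.012 0 0.011 0 0 0;-0.012 0 0.011 0 0 0;-0.012 0 0.011 0 0 0' -1 25
python3 -m pendant '0 0 0 0 0 0;0 0 0 0 0 0;0 0 0 0 0 0' -1 25
python3 -m pendant '-0.03 0 0 0 0 0;-0.06 0 0 0 0 0;-0.09 0 0 0 0 0;-0.13 0 0 0 0 0;-0.18 0 0 0 0 0;-0.24 0 0 0 0 0;-0.30 0 0 0 0 0;-0.30 0 0 0 0 0'
python3 - <<'E'
from h import *
im,d,c=snap('scene');cv2.imwrite('pics/p4.png',im[100:400,150:550])
M=rackR(np.radians(6.7));T=toolR(M);Mm=R.from_euler('Z',np.radians(4.3)).as_matrix();Tm=toolR(Mm)
s=r.read_state();T0=R.from_quat(s['eef_rot']).as_matrix()
a=row([.47,-.12,.40],T);b=row([.475,-.38,.30],Tm,frm=a);b=row([.475,-.396,.03],Tm,frm=b)
E
```

```text
time: 4.65
ee_pos: [0.5526, -0.0447, 0.1868]
eef_rot: [-0.029, 0.499, 0.05, 0.865]
ft_force: [-6.9, 1.3, 7.5]
width: 0.0619
time: 4.95
ee_pos: [0.5526, -0.0446, 0.1868]
eef_rot: [-0.029, 0.499, 0.05, 0.865]
ft_force: [-6.7, 0.8, 7.7]
width: 0.062
time: 5.75
ee_pos: [0.5155, -0.0494, 0.2536]
eef_rot: [-0.029, 0.498, 0.05, 0.865]
ft_force: [0.4, 0.8, -2.5]
width: 0.062
row [-0.618 -0.26   0.112] [-0.001  0.001  0.001] | mm 170 deg 0.2
row [ 0.296 -1.035 -0.288] [ 0.027  0.349 -0.007] | mm 279 deg 30.1
row [ 1.08  -0.064 -0.005] [0. 0. 0.] | mm 270 deg 0.0
```

View pics/p4.png

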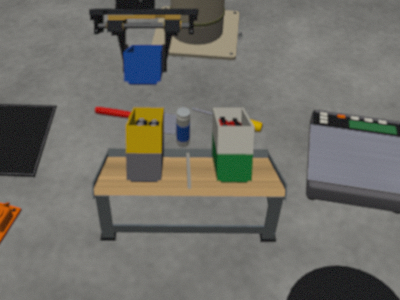

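The crop shows the blue bin hanging in the gripper at (145,62), with the yellow bin (145,125) still on the grey one.

```bash
python3 -m pendant '-0.2 0 0 0 0 0;-0.4 -0.05 0.05 0 0 0;-0.618 -0.26 0.112 0 0 0;-0.618 -0.26 0.112 0 0 0;-0.618 -0.26 0.112 0 0 0;-0.618 -0.26 0.112 0 0 0'
python3 -m pendant '0.03 -0.12 -0.03 0 0.04 0;0.07 -0.26 -0.07 0 0.09 0;0.12 -0.42 -0.12 0 0.14 0;0.16 -0.58 -0.16 0.01 0.2 0;0.21 -0.74 -0.21 0.02 0.25 0;0.26 -0.9 -0.25 0.02 0.3 0;0.296 -1.0 -0.288 0.027 0.349 -0.007;0.296 -1.0 -0.288 0.027 0.349 -0.007'
python3 - <<'E'
from h import *
Tm=toolR(R.from_euler('Z',np.radians(4.3)).as_matrix())
b=row([.475,-.396,.08],Tm);row([.475,-.396,.0175],Tm,frm=b)
E
```

```text
time: 6.4
ee_pos: [0.4703, -0.1196, 0.3979]
eef_rot: [-0.029, 0.5, 0.05, 0.864]
ft_force: [-0.3, 0.7, -2.7]
width: 0.0616
time: 7.2
ee_pos: [0.4739, -0.3713, 0.2925]
eef_rot: [-0.025, 0.711, 0.027, 0.703]
ft_force: [-0.9, 0.5, -2.5]
width: 0.0623
row [ 0.85  -0.102  0.006] [-0.001 -0.007 -0.002] | mm 214 deg 0.7
row [0.25 0.   0.  ] [0. 0. 0.] | mm 62 deg 0.0
```

```bash
python3 -m pendant '0.15 -0.1 0.006 0 -0.007 0;0.3 -0.1 0.006 0 -0.007 0;0.45 -0.1 0.006 0 -0.007 0;0.6 -0.1 0.006 0 -0.007 0;0.75 -0.1 0.006 0 -0.007 0;0.85 -0.1 0.006 0 -0.007 0;0.85 -0.1 0.006 0 -0.007 0'
python3 - <<'E'
from h import *
Tm=toolR(R.from_euler('Z',np.radians(4.3)).as_matrix())
row([.475,-.396,.0185],Tm);im,d,c=snap('wrist');cv2.imwrite('pics/w_mat.png',im)
E
```

```text
time: 7.9
ee_pos: [0.4753, -0.3922, 0.0817]
eef_rot: [-0.025, 0.705, 0.029, 0.708]
ft_force: [0.1, 1.0, -2.0]
width: 0.0615
row [ 0.253 -0.017 -0.004] [ 0.     0.003 -0.004] | mm 63 deg 0.4
```

```bash
python3 -m pendant '0.05 0 0 0 0.003 -0.004;0.1 0 0 0 0.003 -0.004;0.15 0 0 0 0.003 -0.004;0.2 0 0 0 0.003 -0.004;0.225 0 0 0 0.003 -0.004;0.24 0 0 0 0.003 -0.004;0.25 0 0 0 0.003 -0.004;0.25 0 0 0 0.003 -0.004'
python3 -m pendant '0 0 0 0 0 0'
```

```text
time: 8.75
ee_pos: [0.4776, -0.3958, 0.0236]
eef_rot: [-0.028, 0.705, 0.024, 0.709]
ft_force: [-0.3, -0.0, -2.6]
width: 0.0617
time: 8.85
ee_pos: [0.4778, -0.3959, 0.0241]
eef_rot: [-0.028, 0.704, 0.024, 0.709]
ft_force: [0.1, 0.7, -2.1]
width: 0.0617
```

```bash
for i in 1 2 3 4; do python3 -m pendant '0.006 0 0 0 0 0;0.006 0 0 0 0 0' | egrep 'ee_pos|force'; done
```

```text
ee_pos: [0.4776, -0.3957, 0.0223]
ft_force: [0.4, 0.8, -2.6]
ee_pos: [0.4775, -0.3956, 0.0205]
ft_force: [0.8, -0.6, -1.7]
ee_pos: [0.4775, -0.3957, 0.0189]
ft_force: [-0.3, -0.0, -2.1]
ee_pos: [0.4775, -0.3956, 0.0174]
ft_force: [-0.1, -0.6, -1.9]
```

```bash
for i in 1 2 3 ; do python3 -m pendant '0.005 0 0 0 0 0;0.005 0 0 0 0 0' | egrep 'ee_pos|force'; done; python3 - <<'E'
from h import *
s=r.read_state();print(s['ft_force'].round(1) if hasattr(s['ft_force'],'round') else s['ft_force'], s['torque'])
E
```

```text
ee_pos: [0.4778, -0.3958, 0.0168]
ft_force: [-0.8, 0.2, 2.5]
ee_pos: [0.4778, -0.3958, 0.0167]
ft_force: [-5.5, 4.4, 15.8]
ee_pos: [0.4779, -0.3959, 0.0166]
ft_force: [-9.5, 8.9, 26.5]
[-9.5  8.9 26.5] [2.50670375 2.11556977 0.16312032]
```

```bash
python3 -m pendant '-0.008 0 0 0 0 0;-0.008 0 0 0 0 0'; python3 -m pendant '0 0 0 0 0 0;0 0 0 0 0 0;0 0 0 0 0 0;0 0 0 0 0 0;0 0 0 0 0 0' 1; python3 -m pendant '-0.1 0 0 0 0 0;-0.2 0 0 0 0 0;-0.35 0 0 0 0 0;-0.5 0 0 0 0 0;-0.65 0 0 0 0 0;-0.8 0 0 0 0 0;-0.95 0 0 0 0 0;-1 0 0 0 0 0'
python3 - <<'E'
from h import *
im,d,c=snap('top');W=cloud(d,c);hsv=cv2.cvtColor(im,cv2.COLOR_BGR2HSV)
m=(hsv[...,0]>20)&(hsv[...,0]<35)&(hsv[...,1]>90);k=np.zeros_like(m);k[160:290,300:370]=1;m&=k
P=W[m];P=P[~np.isnan(P[:,0])];binfit(P,np.radians(6.7))
cv2.imwrite('pics/p5.png',im[150:350,200:540])
E
python3 wb.py blue 4.3 bm 0
```

```text
time: 10.45
ee_pos: [0.4779, -0.396, 0.0167]
eef_rot: [-0.028, 0.704, 0.024, 0.709]
ft_force: [-1.9, 1.9, 7.5]
width: 0.0617
time: 10.95
ee_pos: [0.4775, -0.3957, 0.0157]
eef_rot: [-0.028, 0.705, 0.024, 0.709]
ft_force: [-0.4, -0.2, 0.7]
width: 0.0853
time: 11.75
ee_pos: [0.477, -0.3954, 0.2703]
eef_rot: [-0.029, 0.703, 0.023, 0.71]
ft_force: [0.4, -0.1, -0.7]
width: 0.0868
rim 423 size [167.1  62. ] inplane ang 0.08 centre [ 0.5559 -0.0443  0.1804] origin [ 0.5837 -0.041   0.1319]
5946 [[0, 137, 55, 155, 5946], [289, 125, 65, 160, 5587]]
rim 492 size [108.5   5.9] inplane ang -4.68 centre [ 0.5076 -0.6905  0.12  ] origin [ 0.5076 -0.6905  0.064 ]
```

View pics/p5.png

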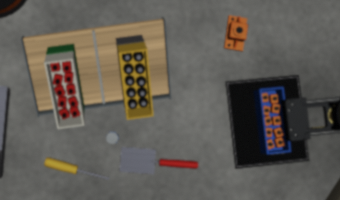

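The crop shows the blue bin standing on the black mat (270,120) and the yellow bin (135,80) still in the stack. The wrist fit took the bottle instead of the bin, so I'll refit it from the saved picture.

```bash
python3 - <<'E'
from h import *
z=np.load('w_bm.npz');im=z['im'];W=z['W'];hsv=cv2.cvtColor(im,cv2.COLOR_BGR2HSV)
m=(hsv[...,0]>=100)&(hsv[...,0]<=130)&(hsv[...,1]>90)&(hsv[...,2]>40);k=np.zeros_like(m);k[115:295,280:365]=1
P=W[m&k];P=P[~np.isnan(P[:,0])];binfit(P,np.radians(4.3),0)
M=rackR(np.radians(6.7));T=toolR(M);o=np.array([.5828,-.041,.131])
a=row([.47,-.2,.36],T);b=row(o+M[:,2]*.14+[-0,0,0],T,frm=a);row(o+M[:,2]*.015,T,frm=b)
E
```

```text
rim 1943 size [163.9  62.3] inplane ang 0.0 centre [ 0.4757 -0.3956  0.0573] origin [ 0.4757 -0.3956  0.0013]
row [-0.375  0.777  0.034] [-0.027 -0.344  0.013] | mm 216 deg 29.6
row [ 0.494  0.579 -0.006] [0. 0. 0.] | mm 190 deg 0.0
row [ 0.5 -0.   0. ] [0. 0. 0.] | mm 125 deg 0.0
```

```bash
python3 -m pendant '-0.15 0.1 0 0 -0.04 0;-0.25 0.3 0.01 0 -0.13 0;-0.375 0.5 0.03 -0.02 -0.24 0.01;-0.375 0.777 0.034 -0.027 -0.344 0.013;-0.375 0.777 0.034 -0.027 -0.344 0.013;-0.375 0.777 0.034 -0.027 -0.344 0.013;-0.375 0.777 0.034 -0.027 -0.344 0.013'
python3 -m pendant '0.05 0.15 0 0 0 0;0.15 0.3 0 0 0 0;0.3 0.45 0 0 0 0;0.4 0.579 -0.006 0 0 0;0.494 0.579 -0.006 0 0 0;0.494 0.579 -0.006 0 0 0;0.494 0.579 -0.006 0 0 0;0.494 0.579 -0.006 0 0 0'
python3 wb.py yellow 6.7 y1
python3 - <<'E'
from h import *
M=rackR(np.radians(6.7));T=toolR(M);o=np.array([.5828,-.041,.131])
row(o+M[:,2]*.015,T)
E
```

```text
time: 12.55
ee_pos: [0.4693, -0.199, 0.3573]
eef_rot: [-0.029, 0.501, 0.052, 0.864]
ft_force: [-0.2, -1.1, -0.0]
width: 0.087
time: 13.35
ee_pos: [0.5129, -0.0498, 0.252]
eef_rot: [-0.028, 0.5, 0.051, 0.864]
ft_force: [0.4, -0.4, 0.2]
width: 0.0871
10559 [[271, 129, 98, 195, 10559], [105, 352, 12, 11, 73], [292, 398, 11, 10, 70], [484, 390, 11, 9, 64]]
rim 3261 size [138.8  62.5] inplane ang 0.05 centre [ 0.5447 -0.0449  0.1733] origin [ 0.5725 -0.0417  0.1248]
row [0.501 0.001 0.002] [-0.001 -0.001 -0.001] | mm 125 deg 0.2
```

```bash
python3 -m pendant '0.1 0 0 0 0 0;0.2 0 0 0 0 0;0.3 0 0 0 0 0;0.4 0 0 0 0 0;0.46 0 0 0 0 0;0.5 0 0 0 0 0;0.5 0 0 0 0 0' 1 25
python3 - <<'E'
from h import *
M=rackR(np.radians(6.7));T=toolR(M);o=np.array([.5828,-.041,.131])
row(o+M[:,2]*.015,T)
E
```

```text
time: 14.1
ee_pos: [0.5744, -0.0413, 0.1423]
eef_rot: [-0.028, 0.501, 0.051, 0.864]
ft_force: [-0.6, -0.2, -0.7]
width: 0.0869
row [-0.004 -0.003  0.007] [-0.001 -0.002 -0.002] | mm 2 deg 0.2
```

```bash
python3 -m pendant '0 0 0 0 0 0;0 0 0 0 0 0;0 0 0 0 0 0;0 0 0 0 0 0;0 0 0 0 0 0;0 0 0 0 0 0;0 0 0 0 0 0;0 0 0 0 0 0' -1 25
python3 -m pendant '-0.03 0 0 0 0 0;-0.06 0 0 0 0 0;-0.09 0 0 0 0 0;-0.13 0 0 0 0 0;-0.18 0 0 0 0 0;-0.24 0 0 0 0 0;-0.30 0 0 0 0 0;-0.30 0 0 0 0 0'
python3 - <<'E'
from h import *
im,d,c=snap('scene');cv2.imwrite('pics/p6.png',im[100:400,150:550])
M=rackR(np.radians(6.7));T=toolR(M)
Ms=R.from_euler('Z',np.radians(-4.6+90)).as_matrix();Ts=toolR(Ms);Tf=Ts@np.diag([1,-1,-1])
print('toolz now',R.from_quat(r.read_state()['eef_rot']).as_matrix().round(2).tolist(), r.read_state()['joint_positions'])
a=row([.44,-.02,.42],T)
for t in (Ts,Tf): b=row([.46,.2,.35],t,frm=a)
row([.501,.383,.25],Ts,frm=(b[0],Ts))
E
```

```text
time: 14.9
ee_pos: [0.5745, -0.0412, 0.1434]
eef_rot: [-0.028, 0.5, 0.051, 0.864]
ft_force: [-5.4, -1.3, 6.9]
width: 0.0613
time: 15.7
ee_pos: [0.5375, -0.0458, 0.2104]
eef_rot: [-0.028, 0.499, 0.051, 0.865]
ft_force: [0.4, -0.7, -3.5]
width: 0.0615
toolz now [[0.5, -0.12, 0.86], [0.06, 0.99, 0.1], [-0.87, 0.0, 0.5]] [ 0.08886889 -0.19567891 -0.02751147  2.15229485 -0.15357195  0.67391502
  1.84319502]
row [-0.918  0.149  0.097] [-0.     0.    -0.001] | mm 234 deg 0.1
row [0.334 0.865 0.018] [-0.893  0.292  0.239] | mm 232 deg 83.3
row [0.334 0.865 0.018] [ 1.149  0.252 -0.308] | mm 232 deg 104.5
row [ 0.4   -0.105  0.743] [0. 0. 0.] | mm 213 deg 0.0
```

View pics/p6.png

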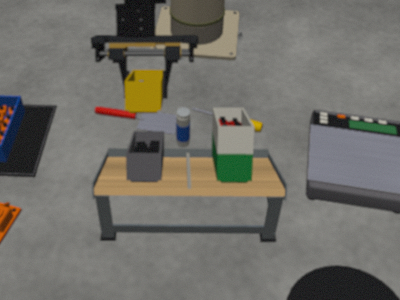

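The crop shows the yellow bin lifted clear (145,92), the grey bin unmoved (145,155) and the blue bin on the mat.

```bash
python3 -m pendant '-0.2 0 0 0 0 0;-0.4 0.02 0.02 0 0 0;-0.6 0.08 0.05 0 0 0;-0.8 0.12 0.08 0 0 0;-0.918 0.149 0.097 0 0 0;-0.918 0.149 0.097 0 0 0;-0.918 0.149 0.097 0 0 0'
python3 -m pendant '0.01 0.05 0 0.08 0.018 -0.02;0.02 0.1 0 0.16 0.036 -0.042;0.05 0.17 0 0.24 0.053 -0.064;0.07 0.24 0 0.32 0.07 -0.085;0.1 0.31 0 0.4 0.088 -0.107;0.13 0.37 0.01 0.48 0.105 -0.128;0.16 0.43 0.01 0.57 0.125 -0.153;0.16 0.43 0.01 0.57 0.125 -0.153'
python3 - <<'E'
from h import *
Tf=toolR(R.from_euler('Z',np.radians(-4.6-90)).as_matrix())
print(r.read_state()['joint_positions'].round(2))
a=row([.48,.22,.35],Tf);row([.501,.383,.2],Tf,frm=a)
E
```

```text
time: 16.45
ee_pos: [0.4405, -0.02, 0.4189]
eef_rot: [-0.029, 0.5, 0.051, 0.864]
ft_force: [0.0, -0.7, -4.3]
width: 0.0618
time: 17.25
ee_pos: [0.4497, 0.0915, 0.3839]
eef_rot: [0.272, 0.547, -0.259, 0.748]
ft_force: [0.1, -0.1, -3.9]
width: 0.0617
[ 0.49 -0.3  -0.71  1.74 -0.05  1.39  0.57]
row [ 0.116  0.435 -0.307] [ 0.577  0.123 -0.152] | mm 136 deg 52.4
row [ 0.6    0.031 -0.657] [0. 0. 0.] | mm 223 deg 0.0
```

```bash
python3 -m pendant '0.02 0.06 -0.04 0.08 0.018 -0.02;0.03 0.12 -0.09 0.16 0.036 -0.042;0.05 0.18 -0.13 0.24 0.053 -0.064;0.07 0.25 -0.18 0.32 0.07 -0.085;0.09 0.31 -0.22 0.4 0.088 -0.107;0.1 0.37 -0.26 0.48 0.105 -0.128;0.116 0.435 -0.307 0.577 0.123 -0.152;0.116 0.435 -0.307 0.577 0.123 -0.152'
python3 - <<'E'
from h import *
Tf=toolR(R.from_euler('Z',np.radians(-4.6-90)).as_matrix())
print(r.read_state()['joint_positions'].round(2))
row([.501,.383,.2],Tf)
E
```

```text
time: 18.05
ee_pos: [0.4803, 0.2186, 0.3494]
eef_rot: [-0.519, -0.479, 0.52, -0.48]
ft_force: [-0.2, -1.0, -2.8]
width: 0.0621
[ 0.4   0.2  -1.04  1.46  0.17  1.59 -0.72]
row [ 0.597  0.03  -0.663] [0.    0.001 0.   ] | mm 223 deg 0.1
```

```bash
python3 -m pendant '0.08 0 -0.1 0 0 0;0.16 0.01 -0.2 0 0 0;0.24 0.01 -0.3 0 0 0;0.33 0.02 -0.4 0 0 0;0.42 0.02 -0.5 0 0 0;0.5 0.03 -0.6 0 0 0;0.6 0.03 -0.663 0 0 0;0.6 0.03 -0.663 0 0 0'
python3 - <<'E'
from h import *
Tf=toolR(R.from_euler('Z',np.radians(-4.6-90)).as_matrix())
print(r.read_state()['joint_positions'].round(2))
row([.501,.383,.1],Tf)
E
```

```text
time: 18.85
ee_pos: [0.4989, 0.3824, 0.197]
eef_rot: [-0.516, -0.481, 0.519, -0.484]
ft_force: [0.2, -0.0, -3.9]
width: 0.062
[-0.03  0.54 -0.98  1.44  0.45  1.4  -1.09]
row [ 0.388  0.008 -0.005] [ 0.007  0.004 -0.   ] | mm 97 deg 0.7
```

```bash
python3 -m pendant '0.06 0.008 0 0.007 0.004 0;0.12 0.008 0 0.007 0.004 0;0.18 0.008 0 0.007 0.004 0;0.24 0.008 0 0.007 0.004 0;0.3 0.008 0 0.007 0.004 0;0.35 0.008 0 0.007 0.004 0;0.388 0.008 -0.005 0.007 0.004 0;0.388 0.008 -0.005 0.007 0.004 0'
python3 -m pendant '0.02 0 0 0 0 0;0.04 0 0 0 0 0;0.04 0 0 0 0 0'
python3 - <<'E'
from h import *
Tf=toolR(R.from_euler('Z',np.radians(-4.6-90)).as_matrix())
row([.501,.383,.082],Tf)
E
```

```text
time: 19.65
ee_pos: [0.5025, 0.3827, 0.1028]
eef_rot: [0.523, 0.478, -0.52, 0.478]
ft_force: [0.1, -1.0, -3.4]
width: 0.0621
time: 19.95
ee_pos: [0.503, 0.3829, 0.0939]
eef_rot: [0.523, 0.477, -0.52, 0.478]
ft_force: [0.1, 0.1, -4.4]
width: 0.062
row [ 0.048 -0.008  0.   ] [-0.005 -0.002 -0.002] | mm 12 deg 0.5
```

```bash
python3 -m pendant '0.01 0 0 -0.005 -0.002 -0.002;0.02 0 0 -0.005 -0.002 -0.002;0.03 0 0 -0.005 -0.002 -0.002;0.03 0 0 -0.005 -0.002 -0.002'|egrep 'ee_pos|force'; for i in 1 2; do python3 -m pendant '0.005 0 0 0 0 0;0.005 0 0 0 0 0' | egrep 'ee_pos|force'; done
```

```text
ee_pos: [0.503, 0.383, 0.0865]
ft_force: [0.6, -0.9, -4.2]
ee_pos: [0.5031, 0.383, 0.0855]
ft_force: [0.5, 0.5, -3.0]
ee_pos: [0.5031, 0.383, 0.0843]
ft_force: [1.0, -0.0, -3.9]
```

```bash
for i in 1 2 3 ; do python3 -m pendant '0.004 0 0 0 0 0;0.004 0 0 0 0 0' | egrep 'ee_pos|force'; done
```

```text
ee_pos: [0.5031, 0.383, 0.0832]
ft_force: [0.0, 1.0, -3.4]
ee_pos: [0.5031, 0.383, 0.0822]
ft_force: [-0.2, 0.6, -3.3]
ee_pos: [0.5031, 0.383, 0.0812]
ft_force: [-0.3, -0.2, -3.6]
```

```bash
for i in 1 2 ; do python3 -m pendant '0.003 0 0 0 0 0;0.003 0 0 0 0 0' | egrep 'ee_pos|force'; done
```

```text
ee_pos: [0.5031, 0.383, 0.0805]
ft_force: [0.4, -0.1, -3.7]
ee_pos: [0.5032, 0.3831, 0.0802]
ft_force: [-1.0, -1.2, -0.2]
```

```bash
python3 -m pendant '0.002 0 0 0 0 0;0.002 0 0 0 0 0' | egrep 'ee_pos|force'; python3 -m pendant '0 0 0 0 0 0;0 0 0 0 0 0;0 0 0 0 0 0;0 0 0 0 0 0;0 0 0 0 0 0;0 0 0 0 0 0' 1 ; python3 -m pendant '-0.08 0 0 0 0 0;-0.16 0 0 0 0 0;-0.26 0 0 0 0 0;-0.4 0 0 0 0 0;-0.55 0 0 0 0 0;-0.7 0 0 0 0 0;-0.85 0 0 0 0 0;-1 0 0 0 0 0'
python3 - <<'E'
from h import *
im,d,c=snap('scene','p7.png');W=cloud(d,c);hsv=cv2.cvtColor(im,cv2.COLOR_BGR2HSV)
m=((hsv[...,0]>20)&(hsv[...,0]<35)&(hsv[...,1]>90)&(abs(W[...,0]-.5)<.15)&(abs(W[...,1]-.38)<.15)&(W[...,2]<.2))
P=W[m];binfit(P,np.radians(85.4),0)
Tb=toolR(rackR(np.radians(4.3),0));T0=R.from_quat(r.read_state()['eef_rot']).as_matrix()
print(r.read_state()['joint_positions'].round(2))
a=row([.46,.2,.4],T0)
E
```

```text
ee_pos: [0.5032, 0.3831, 0.0801]
ft_force: [-3.9, -3.6, 5.8]
time: 22.55
ee_pos: [0.5031, 0.3831, 0.0794]
eef_rot: [0.52, 0.479, -0.519, 0.48]
ft_force: [0.1, -1.4, -0.0]
width: 0.0867
time: 23.35
ee_pos: [0.5027, 0.3828, 0.331]
eef_rot: [0.52, 0.479, -0.519, 0.48]
ft_force: [-0.3, 0.2, -0.6]
width: 0.0871
rim 1044 size [166.3  66.9] inplane ang 0.2 centre [0.5042 0.3803 0.1198] origin [0.5042 0.3803 0.0638]
[-0.06  0.48 -1.01  1.21  0.4   1.65 -1.05]
row [-0.255 -0.112  0.747] [0. 0. 0.] | mm 199 deg 0.0
```

View pics/p7.png

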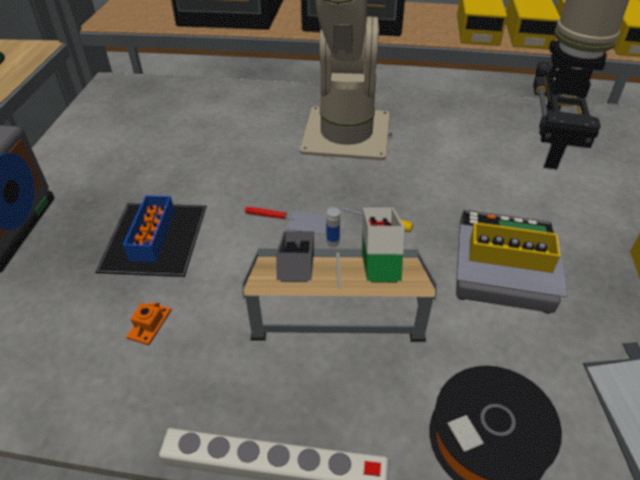

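The picture shows the yellow bin lengthways on the pan (515,245), the blue bin on the mat (152,230) and the grey bin alone in the rack (296,257). The yellow fit gives (0.504, 0.380) against the pan centre at (0.501, 0.383), and 0.2° off the long side.

```bash
python3 -m pendant '-0.1 -0.02 0.09 -0.08 0 0;-0.2 -0.04 0.18 -0.16 0 0;-0.255 -0.05 0.28 -0.24 0 0;-0.255 -0.06 0.38 -0.32 0 0;-0.255 -0.08 0.48 -0.4 0 0;-0.255 -0.1 0.58 -0.48 0 0;-0.255 -0.11 0.68 -0.56 0 0;-0.255 -0.112 0.747 -0.6 0 0'
python3 - <<'E'
from h import *
Tb=toolR(rackR(np.radians(4.3),0))
print(r.read_state()['joint_positions'].round(2))
a=row([.46,.02,.4],Tb);a=row([.46,-.2,.35],Tb,frm=a);row([.4757,-.3956,.12],Tb,frm=a)
E
```

```text
time: 24.2
ee_pos: [0.4597, 0.1976, 0.3927]
eef_rot: [0.258, 0.658, -0.258, 0.659]
ft_force: [0.9, 0.4, 1.0]
width: 0.0868
[ 0.65  0.16 -1.27  1.42  0.16  1.67  0.22]
row [-0.029 -0.52   0.484] [-0.549  0.001  0.   ] | mm 178 deg 47.1
row [ 0.2   -0.878 -0.066] [0. 0. 0.] | mm 226 deg 0.0
row [ 0.92  -0.785  0.004] [0. 0. 0.] | mm 302 deg 0.0
```

```bash
python3 -m pendant '-0.01 -0.08 0.06 -0.08 0 0;-0.02 -0.15 0.12 -0.15 0 0;-0.03 -0.22 0.18 -0.22 0 0;-0.03 -0.29 0.25 -0.29 0 0'; python3 - <<'E'
from h import *
Tb=toolR(rackR(np.radians(4.3),0))
print(r.read_state()['joint_positions'].round(2))
a=row([.46,.02,.4],Tb)
E
```

```text
time: 24.6
ee_pos: [0.4559, 0.1028, 0.4005]
eef_rot: [0.11, 0.698, -0.11, 0.699]
ft_force: [0.7, -0.0, 0.3]
width: 0.0869
[ 0.98 -0.01 -1.26  1.48 -0.01  1.66  0.98]
row [ 0.002 -0.31   0.117] [-0.258  0.001 -0.   ] | mm 83 deg 22.1
```

```bash
python3 -m pendant '0 -0.1 0.03 -0.07 0 0;0 -0.2 0.08 -0.14 0 0;0 -0.31 0.117 -0.21 0 0;0 -0.31 0.117 -0.258 0 0;0 -0.31 0.117 -0.258 0 0'; python3 - <<'E'
from h import *
Tb=toolR(rackR(np.radians(4.3),0))
print(r.read_state()['joint_positions'].round(2))
a=row([.46,-.2,.35],Tb);row([.4757,-.3956,.12],Tb,frm=a)
E
```

```text
time: 25.1
ee_pos: [0.4598, 0.0201, 0.4002]
eef_rot: [-0.025, 0.706, 0.025, 0.707]
ft_force: [-0.3, 0.8, 0.2]
width: 0.087
[ 1.06 -0.04 -1.13  1.5  -0.04  1.66  1.57]
row [ 0.2   -0.878 -0.061] [-0.003  0.001 -0.   ] | mm 226 deg 0.3
row [ 0.92  -0.785  0.004] [0. 0. 0.] | mm 302 deg 0.0
```

```bash
python3 -m pendant '0.03 -0.12 0 0 0 0;0.06 -0.25 -0.02 0 0 0;0.09 -0.38 -0.03 0 0 0;0.12 -0.5 -0.04 0 0 0;0.15 -0.63 -0.05 0 0 0;0.18 -0.76 -0.06 0 0 0;0.2 -0.878 -0.061 0 0 0;0.2 -0.878 -0.061 0 0 0'; python3 - <<'E'
from h import *
Tb=toolR(rackR(np.radians(4.3),0))
print(r.read_state()['joint_positions'].round(2))
a=row([.4757,-.3956,.13],Tb);row([.4757,-.3956,.018],Tb,frm=a)
E
```

```text
time: 25.9
ee_pos: [0.4594, -0.2029, 0.3488]
eef_rot: [-0.022, 0.707, 0.023, 0.707]
ft_force: [-0.5, -0.5, 0.2]
width: 0.0866
[ 1.21  0.09 -0.94  1.52  0.07  1.57  1.91]
row [ 0.874 -0.775  0.016] [-0.007 -0.    -0.001] | mm 292 deg 0.6
row [0.448 0.    0.   ] [0. 0. 0.] | mm 112 deg 0.0
```

```bash
python3 -m pendant '0.02 -0.15 0 0 0 0;0.06 -0.3 0 0 0 0;0.14 -0.45 0 0 0 0;0.27 -0.6 0.01 -0.007 0 0;0.42 -0.7 0.01 -0.007 0 0;0.57 -0.775 0.016 -0.007 0 0;0.72 -0.775 0.016 -0.007 0 0;0.874 -0.775 0.016 -0.007 0 0'; python3 -m pendant '0 0 0 0 0 0;0 0 0 0 0 0'; python3 - <<'E'
from h import *
Tb=toolR(rackR(np.radians(4.3),0))
print(r.read_state()['joint_positions'].round(2))
row([.4757,-.3956,.018],Tb)
E
```

```text
time: 26.7
ee_pos: [0.479, -0.3913, 0.1305]
eef_rot: [-0.028, 0.706, 0.029, 0.707]
ft_force: [0.4, -0.3, 0.2]
width: 0.0867
time: 26.9
ee_pos: [0.4789, -0.3913, 0.1328]
eef_rot: [-0.028, 0.706, 0.029, 0.707]
ft_force: [0.3, -0.4, 1.0]
width: 0.0872
[ 1.21  0.5  -0.79  1.56  0.37  1.24  2.01]
row [ 0.459 -0.017 -0.015] [ 0.004  0.001 -0.001] | mm 115 deg 0.4
```

```bash
python3 -m pendant '0.06 -0.017 -0.015 0.004 0 0;0.14 -0.017 -0.015 0.004 0 0;0.22 -0.017 -0.015 0.004 0 0;0.3 -0.017 -0.015 0.004 0 0;0.38 -0.017 -0.015 0.004 0 0;0.44 -0.017 -0.015 0.004 0 0;0.45 -0.017 -0.015 0.004 0 0;0.45 -0.017 -0.015 0.004 0 0'; python3 - <<'E'
from h import *
Tb=toolR(rackR(np.radians(4.3),0))
row([.4757,-.3956,.018],Tb)
E
```

```text
time: 27.7
ee_pos: [0.4751, -0.397, 0.0198]
eef_rot: [-0.026, 0.706, 0.027, 0.707]
ft_force: [0.1, -0.6, 0.4]
width: 0.0871
row [0.007 0.005 0.003] [-0.     0.001 -0.   ] | mm 2 deg 0.1
```

```bash
python3 -m pendant '0 0 0 0 0 0;0 0 0 0 0 0;0 0 0 0 0 0;0 0 0 0 0 0;0 0 0 0 0 0;0 0 0 0 0 0;0 0 0 0 0 0;0 0 0 0 0 0' -1 25
python3 - <<'E'
from h import *
s=r.read_state();tg=np.array(s['ee_pos']);M=rackR(np.radians(6.7));Tm=R.from_quat(s['eef_rot']).as_matrix()
d=Tm.T@(tg-[.4777,-.3958,.0166]);print('delta tool',d.round(4))
TCP0=np.array([.5526,-.0446,.1868]);tgt=TCP0+toolR(M)@np.array([d[0],0,d[2]]);print('seat TCP',tgt.round(4), 'width',s['width'])
im,dd,c=snap('top');W=cloud(dd,c);hsv=cv2.cvtColor(im,cv2.COLOR_BGR2HSV)
Q=W@M;o=np.array([.558,-.0435,.173])-M[:,2]*.098;q=Q-o@M
m=(hsv[...,1]<70)&(abs(q[...,0])<.1)&(abs(q[...,1])<.05)&(abs(q[...,2]-.056)<.012)
m=cv2.morphologyEx(m.astype(np.uint8),cv2.MORPH_OPEN,np.ones((2,2))).astype(bool)
binfit(W[m],np.radians(6.7));print('expected grey',o.round(4))
ys,xs=np.where(m);print(xs.min(),xs.max(),ys.min(),ys.max())
cv2.imwrite('pics/p8.png',cv2.resize(im[150:300,250:400],None,fx=4,fy=4))
a=row([.4757,-.397,.3],Tm);b=row([.46,-.2,.36],toolR(M),frm=a);row(tgt+M[:,2]*.1,toolR(M),frm=b)
E
```

```text
time: 28.5
ee_pos: [0.4749, -0.3968, 0.0195]
eef_rot: [-0.026, 0.706, 0.027, 0.707]
ft_force: [-1.2, 0.7, 5.4]
width: 0.0618
delta tool [-0.0029 -0.0007 -0.0029]
seat TCP [ 0.5487 -0.0451  0.1879] width 0.06179730051491369
rim 0 size [0. 0.] inplane ang 0.0 centre [nan nan nan] origin [nan nan nan]
expected grey [ 0.6067 -0.0378  0.0881]
318 351 191 260
row [-1.122e+00 -1.000e-03  4.000e-03] [0. 0. 0.] | mm 281 deg 0.0
row [-0.24   0.791 -0.003] [-0.027 -0.348  0.007] | mm 207 deg 30.0
row [0.409 0.574 0.023] [0. 0. 0.] | mm 176 deg 0.0
  return _methods._mean(a, axis=axis, dtype=dtype,
  ret = ret.dtype.type(ret / rcount)
```

View pics/p8.png

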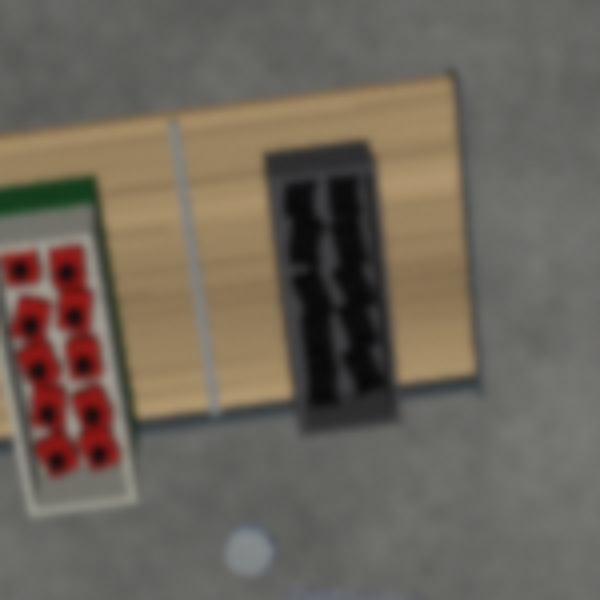

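The crop shows the grey bin square in its bay, with its rim at about (300,157)–(395,430) in crop pixels. The grey fit failed on NaN edge pixels, so I'll refit it after lifting.

```bash
python3 -m pendant '-0.05 0 0 0 0 0;-0.1 0 0 0 0 0;-0.2 0 0 0 0 0;-0.35 0 0 0 0 0;-0.5 0 0 0 0 0;-0.65 0 0 0 0 0;-0.8 0 0 0 0 0;-0.95 0 0 0 0 0'
python3 - <<'E'
from h import *
M=rackR(np.radians(6.7))
im,dd,c=snap('top');W=cloud(dd,c);hsv=cv2.cvtColor(im,cv2.COLOR_BGR2HSV)
o=np.array([.558,-.0435,.173])-M[:,2]*.098;q=W@M-o@M
m=(hsv[...,1]<70)&(abs(q[...,0])<.1)&(abs(q[...,1])<.05)&(abs(q[...,2]-.056)<.012)
binfit(W[m],np.radians(6.7));print('expected grey',o.round(4))
Tm=R.from_quat(r.read_state()['eef_rot']).as_matrix();tgt=np.array([ 0.5487,-0.0451,0.1879])
b=row([.45,-.2,.38],toolR(M));row(tgt+M[:,2]*.1,toolR(M),frm=b)
E
```

```text
time: 29.35
ee_pos: [0.4743, -0.3965, 0.2593]
eef_rot: [-0.027, 0.706, 0.027, 0.707]
ft_force: [0.7, -0.3, -1.1]
width: 0.0619
rim 371 size [165.7  62.2] inplane ang 0.56 centre [ 0.5824 -0.0406  0.1392] origin [ 0.6102 -0.0373  0.0907]
expected grey [ 0.6067 -0.0378  0.0881]
row [-0.461  0.793 -0.042] [-0.026 -0.344  0.011] | mm 229 deg 29.7
row [0.498 0.569 0.018] [0. 0. 0.] | mm 189 deg 0.0
```

```bash
python3 -m pendant '-0.15 0.08 0 0 -0.04 0;-0.25 0.2 0 0 -0.1 0;-0.35 0.35 -0.02 -0.01 -0.16 0;-0.461 0.5 -0.03 -0.02 -0.22 0.01;-0.461 0.65 -0.04 -0.026 -0.28 0.01;-0.461 0.793 -0.042 -0.026 -0.344 0.011;-0.461 0.793 -0.042 -0.026 -0.344 0.011;-0.461 0.793 -0.042 -0.026 -0.344 0.011'
cat > tg.py <<'E'
from h import *
M=rackR(np.radians(6.9));T=toolR(M);tgt=np.array([.5756,-.0419,.1470])
s=r.read_state();print('tool-frame err to seat (mm)',(R.from_quat(s['eef_rot']).as_matrix().T@(tgt-s['ee_pos'])*1000).round(1),s['joint_positions'].round(2)[[2,6]])
for h in (.1,.03,.012,.003): print(h,end=' ');row(tgt+M[:,2]*h,T)
E
python3 tg.py
```

```text
time: 30.2
ee_pos: [0.4486, -0.199, 0.3721]
eef_rot: [-0.029, 0.503, 0.051, 0.862]
ft_force: [0.3, -0.6, -0.9]
width: 0.062
tool-frame err to seat (mm) [267.4 140.6  14.7] [-0.71  2.6 ]
0.1 row [0.67  0.563 0.056] [-0.002 -0.006 -0.001] | mm 219 deg 0.5
0.03 row [0.95  0.562 0.058] [-0.002 -0.006 -0.001] | mm 276 deg 0.5
0.012 row [1.022 0.562 0.059] [-0.002 -0.006 -0.001] | mm 292 deg 0.5
0.003 row [1.058 0.562 0.059] [-0.002 -0.006 -0.001] | mm 300 deg 0.5
```

```bash
python3 -m pendant '0.02 0.12 0.01 0 0 0;0.06 0.25 0.02 0 0 0' | grep ee; python3 tg.py | head -2;  python3 -c "
from h import *
print(r.read_state()['joint_positions'])"
```

```text
ee_pos: [0.4542, -0.1368, 0.3626]
eef_rot: [-0.027, 0.502, 0.052, 0.863]
tool-frame err to seat (mm) [252.9  78.7   7.5] [-0.71  2.53]
0.1 row [0.612 0.316 0.028] [-0.004 -0.004 -0.003] | mm 172 deg 0.5
[ 1.44262923 -0.48321216 -0.71124032  1.936388   -0.73065253  1.2754919
  2.53459549]
```

```bash
python3 -m pendant '0.1 0.12 0.02 0 0 0;0.22 0.22 0.03 0 0 0;0.35 0.316 0.028 0 0 0;0.48 0.316 0.028 -0.004 -0.004 -0.003;0.55 0.316 0.028 -0.004 -0.004 -0.003;0.55 0.316 0.028 -0.004 -0.004 -0.003' ; python3 tg.py;  python3 -c "
from h import *
print(r.read_state()['joint_positions'].round(3))"
```

```text
time: 31.0
ee_pos: [0.5182, -0.0472, 0.2448]
eef_rot: [-0.03, 0.5, 0.054, 0.864]
ft_force: [-0.7, -0.1, -2.3]
width: 0.0616
tool-frame err to seat (mm) [113.5  -2.1   1.3] [-0.94  2.31]
0.1 row [ 0.054 -0.007  0.004] [ 0.001 -0.002 -0.003] | mm 14 deg 0.3
0.03 row [ 0.334 -0.008  0.005] [ 0.001 -0.002 -0.003] | mm 84 deg 0.3
0.012 row [ 0.406 -0.008  0.005] [ 0.001 -0.002 -0.003] | mm 102 deg 0.3
0.003 row [ 0.442 -0.008  0.005] [ 0.001 -0.002 -0.003] | mm 111 deg 0.3
[ 1.265 -0.394 -0.942  2.093 -0.687  0.888  2.314]
```

```bash
python3 -m pendant '0.07 -0.008 0.005 0.001 -0.002 -0.003;0.14 -0.008 0.005 0.001 -0.002 -0.003;0.21 -0.008 0.005 0.001 -0.002 -0.003;0.27 -0.008 0.005 0.001 -0.002 -0.003;0.33 -0.008 0.005 0.001 -0.002 -0.003;0.36 -0.008 0.005 0.001 -0.002 -0.003;0.38 -0.008 0.005 0.001 -0.002 -0.003;0.38 -0.008 0.005 0.001 -0.002 -0.003' ; python3 tg.py
python3 - <<'E'
from h import *
M=rackR(np.radians(6.7));im,d,c=snap('scene');W=cloud(d,c);hsv=cv2.cvtColor(im,cv2.COLOR_BGR2HSV)
q=(W-[.6067,-.0378,.0881])@M
box=(abs(q[...,1])<.07)&(q[...,0]>-.12)&(q[...,0]<.12)
b=box&(hsv[...,0]>100)&(hsv[...,0]<130)&(hsv[...,1]>100)&(q[...,2]>.03)
g=box&(hsv[...,1]<70)&(q[...,2]>.01)&(q[...,2]<.056)
for n,m in (('blue',b),('grey',g)):
    Q=q[m&(q[...,0]>.05)];print(n,len(Q),'x pct',np.percentile(Q[:,0],[50,80,95]).round(4),'y',np.percentile(Q[:,1],[2,50,98]).round(4),'z',np.percentile(Q[:,2],[2,98]).round(4))
cv2.imwrite('pics/p9.png',cv2.resize(im[180:320,220:380],None,fx=4,fy=4))
E
```

```text
time: 31.8
ee_pos: [0.567, -0.0454, 0.1656]
eef_rot: [-0.03, 0.498, 0.05, 0.865]
ft_force: [-0.5, 0.1, -1.7]
width: 0.062
tool-frame err to seat (mm) [20.6  2.5 -1.7] [-1.36  2.1 ]
0.1 row [-0.318  0.008 -0.005] [-0.002  0.002  0.003] | mm 79 deg 0.3
0.03 row [-0.038  0.01  -0.006] [-0.002  0.002  0.003] | mm 10 deg 0.3
0.012 row [ 0.034  0.01  -0.006] [-0.002  0.002  0.003] | mm 9 deg 0.3
0.003 row [ 0.07   0.01  -0.007] [-0.002  0.002  0.003] | mm 18 deg 0.3
blue 1076 x pct [0.0875 0.0889 0.0901] y [-0.0324 -0.0029  0.0274] z [0.0746 0.1278]
grey 882 x pct [0.0868 0.0882 0.0894] y [-0.0286  0.0015  0.0305] z [0.0111 0.0553]
```

View pics/p9.png

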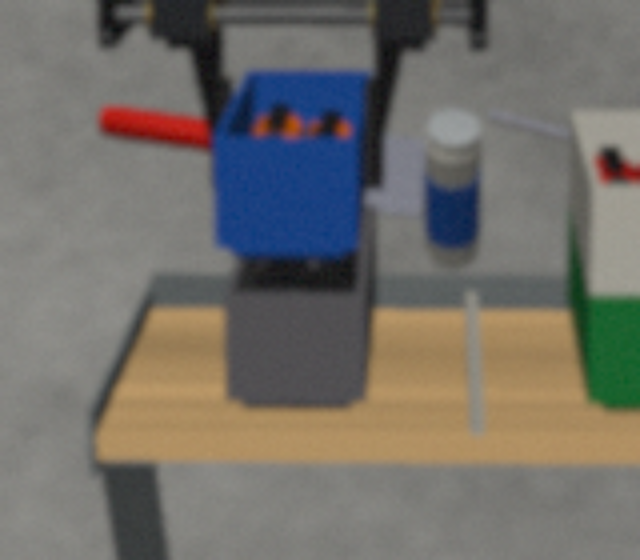

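The crop shows the blue bin held about 20 mm above the grey one, slightly left of it: 3.5 mm by depth, with the x offset under 1 mm. Next I shift in y and lower in small steps while watching joint 3.

```bash
python3 -m pendant '0 0.006 -0.002 -0.002 0.002 0.003;0 0.013 -0.003 -0.002 0.002 0.003;0.01 0.013 -0.003 -0.002 0.002 0.003;0.02 0.013 -0.003 -0.002 0.002 0.003;0.03 0.013 -0.003 -0.002 0.002 0.003;0.03 0.013 -0.003 -0.002 0.002 0.003' ; python3 tg.py | head -1
python3 - <<'E'
from h import *
M=rackR(np.radians(6.7));im,d,c=snap('scene');W=cloud(d,c);hsv=cv2.cvtColor(im,cv2.COLOR_BGR2HSV)
q=(W-[.6067,-.0378,.0881])@M
box=(abs(q[...,1])<.07)&(q[...,0]>-.12)&(q[...,0]<.12)
b=box&(hsv[...,0]>100)&(hsv[...,0]<130)&(hsv[...,1]>100)&(q[...,2]>.03)
g=box&(hsv[...,1]<70)&(q[...,2]>.01)&(q[...,2]<.054)
for n,m in (('blue',b),('grey',g)):
    Q=q[m&(q[...,0]>.05)];print(n,len(Q),'x pct',np.percentile(Q[:,0],[50,80,95]).round(4),'y',np.percentile(Q[:,1],[2,50,98]).round(4),'z',np.percentile(Q[:,2],[2,98]).round(4))
E
```

```text
time: 32.45
ee_pos: [0.5689, -0.0412, 0.1576]
eef_rot: [-0.031, 0.499, 0.052, 0.864]
ft_force: [-1.0, 0.5, -2.6]
width: 0.0619
tool-frame err to seat (mm) [12.4 -1.5  0.4] [-1.41  2.02]
blue 1070 x pct [0.0854 0.0869 0.0882] y [-0.0278  0.0011  0.0315] z [0.0647 0.1198]
grey 837 x pct [0.0868 0.0881 0.0893] y [-0.0285  0.0015  0.0305] z [0.0113 0.0528]
```

```bash
python3 -m pendant '0.005 -0.003 0.004 0 0 0;0.012 -0.003 0.004 0 0 0;0.02 -0.003 0.004 0 0 0;0.025 -0.003 0.004 0 0 0;0.025 -0.003 0.004 0 0 0' ; python3 tg.py | head -1; python3 -c "
from h import *
print(r.read_state()['joint_positions'].round(4))"
```

```text
time: 33.0
ee_pos: [0.5729, -0.0415, 0.1527]
eef_rot: [-0.031, 0.499, 0.052, 0.864]
ft_force: [-0.4, 0.6, -1.1]
width: 0.0619
tool-frame err to seat (mm) [ 6.3 -0.7 -0.6] [-1.42  1.89]
[ 1.5001  0.0208 -1.422   2.0999 -0.1596  0.5305  1.8926]
```

```bash
for i in 1 2 3; do python3 -m pendant '0.004 0 0 0 0 0;0.007 0 0 0 0 0;0.007 0 0 0 0 0' | egrep 'ee_pos|force'; python3 tg.py | head -1; done
```

```text
ee_pos: [0.5738, -0.0415, 0.1512]
ft_force: [-0.6, -0.7, -1.3]
tool-frame err to seat (mm) [ 4.5 -0.6 -0.6] [-1.42  1.86]
ee_pos: [0.5747, -0.0413, 0.1497]
ft_force: [-0.2, -0.6, -2.2]
tool-frame err to seat (mm) [ 2.8 -0.7 -0.6] [-1.41  1.84]
ee_pos: [0.5755, -0.0412, 0.1482]
ft_force: [0.3, -0.8, -2.4]
tool-frame err to seat (mm) [ 1.  -0.7 -0.6] [-1.4   1.81]
```

```bash
for i in 1 2 3; do python3 -m pendant '0.004 0 0 0 0 0;0.004 0 0 0 0 0' | egrep 'ee_pos|force'; python3 tg.py | head -1; done
```

```text
ee_pos: [0.5761, -0.0412, 0.1473]
ft_force: [-1.0, 0.6, -2.4]
tool-frame err to seat (mm) [ 0.  -0.6 -0.6] [-1.39  1.8 ]
ee_pos: [0.5766, -0.0411, 0.1469]
ft_force: [-16.6, -0.1, 15.6]
tool-frame err to seat (mm) [-0.6 -0.6 -0.9] [-1.38  1.79]
ee_pos: [0.5773, -0.041, 0.1463]
ft_force: [-20.3, 0.3, 21.6]
tool-frame err to seat (mm) [-1.5 -0.7 -1.2] [-1.38  1.78]
```

```bash
cat > chk.py <<'E'
from h import *
M=rackR(np.radians(6.7));im,d,c=snap('scene');W=cloud(d,c);hsv=cv2.cvtColor(im,cv2.COLOR_BGR2HSV)
q=(W-[.6067,-.0378,.0881])@M
box=(abs(q[...,1])<.07)&(q[...,0]>-.12)&(q[...,0]<.12)
b=box&(hsv[...,0]>100)&(hsv[...,0]<130)&(hsv[...,1]>100)&(q[...,2]>.03)
g=box&(hsv[...,1]<70)&(q[...,2]>.01)&(q[...,2]<.054)
for n,m in (('blue',b),('grey',g)):
    Q=q[m&(q[...,0]>.075)];A=np.c_[Q[:,1:],np.ones(len(Q))];f=np.linalg.lstsq(A,Q[:,0],rcond=None)[0]
    print(n,len(Q),'x',np.percentile(Q[:,0],[50,80]).round(4),'y',np.percentile(Q[:,1],[2,98]).round(4),'z',np.percentile(Q[:,2],[.5,2,98]).round(4),'endface yaw/pitch deg',np.degrees(f[:2]).round(2))
import sys
if len(sys.argv)>1: cv2.imwrite('pics/'+sys.argv[1],cv2.resize(im[180:320,220:380],None,fx=4,fy=4))
E
python3 chk.py
```

```text
blue 992 x [0.0867 0.0881] y [-0.0292  0.0297] z [0.0573 0.0579 0.1066] endface yaw/pitch deg [-0.06 -0.35]
grey 807 x [0.0869 0.0883] y [-0.0285  0.0297] z [0.0102 0.0111 0.053 ] endface yaw/pitch deg [-0.29  0.21]
```

Blue is flush with grey to under 1 mm in x and y, its rim about 50 mm above grey's, and the end faces are parallel within 0.6°. I'll release it now.

```bash
python3 -m pendant '-0.004 0 0 0 0 0;-0.004 0 0 0 0 0'|grep force; python3 -m pendant '-0.004 0 0 0 0 0;-0.004 0 0 0 0 0;-0.004 0 0 0 0 0;-0.004 0 0 0 0 0;-0.004 0 0 0 0 0;-0.004 0 0 0 0 0' 1; python3 chk.py; python3 -c "
from h import *
print(r.read_state()['joint_positions'].round(4))"
```

```text
ft_force: [0.3, -0.6, -1.7]
time: 35.35
ee_pos: [0.5761, -0.0413, 0.1474]
eef_rot: [-0.031, 0.499, 0.052, 0.864]
ft_force: [0.7, -0.3, -0.1]
width: 0.0864
blue 985 x [0.0851 0.0866] y [-0.0293  0.0297] z [0.0572 0.0584 0.1066] endface yaw/pitch deg [ 0.04 -0.18]
grey 818 x [0.0869 0.0882] y [-0.0286  0.0296] z [0.0101 0.0106 0.0529] endface yaw/pitch deg [-0.23 -0.22]
[ 1.4365  0.0681 -1.3845  2.0995 -0.0551  0.515   1.803 ]
```

```bash
python3 -m pendant '-0.05 0 0 0 0 0;-0.1 0 0 0 0 0;-0.17 0 0 0 0 0;-0.25 0 0 0 0 0;-0.33 0 0 0 0 0;-0.4 0 0 0 0 0;-0.48 0 0 0 0 0;-0.55 0 0 0 0 0'; python3 -m pendant '0 0 0 0 0 0;0 0 0 0 0 0;0 0 0 0 0 0'; python3 chk.py; python3 - <<'E'
from h import *
print(r.read_state()['joint_positions'].round(3))
im,d,c=snap('scene','p10.png');W=cloud(d,c);hsv=cv2.cvtColor(im,cv2.COLOR_BGR2HSV)
m=((hsv[...,0]>20)&(hsv[...,0]<35)&(hsv[...,1]>90)&(abs(W[...,0]-.5)<.15)&(abs(W[...,1]-.38)<.15)&(W[...,2]<.2))
binfit(W[m],np.radians(85.4),0)
E
```

```text
time: 36.2
ee_pos: [0.5074, -0.0492, 0.2675]
eef_rot: [-0.031, 0.499, 0.052, 0.864]
ft_force: [-0.2, -0.1, 0.4]
width: 0.0869
time: 36.5
ee_pos: [0.5078, -0.0491, 0.2656]
eef_rot: [-0.031, 0.5, 0.052, 0.864]
ft_force: [-0.6, 0.0, -0.3]
width: 0.087
blue 983 x [0.0851 0.0865] y [-0.0292  0.0297] z [0.0576 0.0583 0.1067] endface yaw/pitch deg [-0.11 -0.26]
grey 812 x [0.0869 0.0882] y [-0.0286  0.0296] z [0.0103 0.0112 0.0532] endface yaw/pitch deg [-0.55  0.2 ]
[ 1.249 -0.44  -0.885  2.081 -0.701  0.953  2.326]
rim 1051 size [166.2  67.8] inplane ang -0.03 centre [0.5034 0.3801 0.1197] origin [0.5034 0.3801 0.0637]
```

View pics/p10.png

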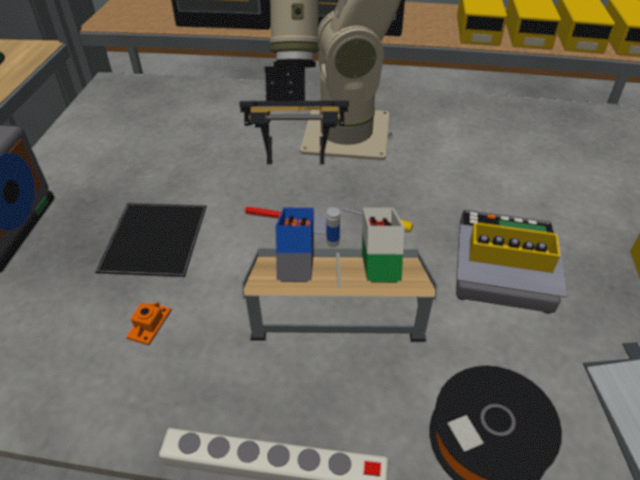

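The picture shows blue flush on grey (296,243), yellow on the pan (515,245), the mat empty and the gripper clear of everything. I'll make one last rim height check from the top camera before handing in.

```bash
python3 - <<'E'
from h import *
M=rackR(np.radians(6.7));im,d,c=snap('top');W=cloud(d,c);hsv=cv2.cvtColor(im,cv2.COLOR_BGR2HSV)
q=(W-[.6102,-.0373,.0907])@M
m=(hsv[...,0]>100)&(hsv[...,0]<130)&(hsv[...,1]>100)&(abs(q[...,1])<.05)&(abs(q[...,0])<.11)&(q[...,2]<.13)
C=binfit(W[m],np.radians(6.7));print('blue in grey frame (mm)',((C-M[:,2]*.056-[.6102,-.0373,.0907])@M*1000).round(1))
E
```

```text
rim 331 size [165.1  61.4] inplane ang 0.98 centre [ 0.5567 -0.0433  0.1812] origin [ 0.5845 -0.0401  0.1327]
blue in grey frame (mm) [-1.4  0.3 49.3]
```

```bash
python3 -c "
from bench import close_job
print(close_job())"
```

```text
the job is handed in; nothing more can be done
None
```

The job is done and handed in, at about 37 s of the 72 s allowed. I set the blue bin on the mat and put the yellow bin on the scale's pan. Then I put the blue bin back on the grey bin and backed the gripper clear with its fingers open.

What the last checks showed:
- **Blue on grey:** seated at x −1.4 mm, y +0.3 mm and 49.3 mm up in the grey bin's frame. It is parallel within about 1°, and the two look flush in the scene picture. It slid about 1.7 mm down the slope on release, within the rim's play.
- **Yellow on the pan:** about 3 mm from the centre each way and within 0.3° of the pan's long side. It was set down with about 9 N. Its underside measured 63.7 mm up against 66 mm for the pan, which is within the camera's error of about 2 mm.
- **Everything else:** the grey bin was never pushed hard, and the cameras show no shift beyond their noise of 1–3 mm. The neighbouring stack, glue stick, bearing block and tools look unmoved in the last picture; I did not measure them again.

What failed or disagreed:
- One wrist fit took the background bottle for the blue bin, and one fit of the grey bin failed on bad edge pixels. I redid both.
- Before seating, the scene camera put the blue bin 3.5 mm to one side of the grey one, so I corrected that first.
- On the way back with the blue bin, joint 7 read 2.60 rad, right at its limit. Joint 3 came within 0.05 rad of its limit during seating. I saw no sign that either went past.

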